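Unclamp a drawer front and offer it up to its drawer

TASK

Undo both T-handle clamps on the clamping board by turning each anticlockwise, fully to its stop, then lift the drawer front out by its pull. Carry it over the things on the bench to the drawer body it matches (the larger of the two standing on their backs, open end up) and hold it level, square and flush with the outline of the rim, about a centimetre above it. The rim is already glued, so the front must never touch it; finish still holding the front there, steady, while I sight the joint, and leave the drawer and everything else where they stand.

Things in the scene. Friction and masses are not known exactly. Their poses are not given: they have to be found in the camera images.
- board: Plywood clamping board fixed to the bench, 150 (its x) by 340 (its y) by 18 mm thick; origin under its centre, z up. It lies on the bench to the robot's left. The drawer front lies on it between 9 mm high battens that leave it about 2 mm of play; a clamp stands at each end, its axis 135 mm from the centre along y (left +y, right -y).
- clamp_left (a joint): Turn of the left clamp, rad: 0 = steel finger straight over the end of the drawer front, grows anticlockwise seen from above, 1.45 = against its stop, finger clear of the front. It starts between 0 and 0.25 and stays where it is left; turning takes about 0.05 N m.
- clamp_right (a joint): The same for the right clamp (also undone anticlockwise, to 1.45).
- clamp_left_grip (a point): Centre of the left clamp's black T-handle, 65.5 mm above the bench; it turns with the handle. The handle is a bar 46 mm long (its x), 13 mm thick (its y), 26 mm high (from 52.5 to 78.5 mm above the bench), on a bolt of 5 mm radius. The steel finger, 14 mm wide and topping out at 38 mm above the bench, is in line under the handle and points 34 mm from the axis along the point's +x.
- clamp_right_grip (a point): The same for the right clamp.
- front: Drawer front, a pale wooden panel 90 (its x) by 220 (its y) by 15 mm, face up, with a dark bar pull on its face, about 0.2 to 0.32 kg. Origin at the centre of its underside, z up. It starts flat on the board, 18 mm above the bench.
- front_pull (a point): Centre of the pull's bar, 44 mm above the front's underside and 29 mm above its face. The bar is 110 mm long along the front's y and 14 mm square, held by two 12 mm posts 45 mm either side of its centre, with 22 mm clear beneath it.
- front_under (a point): Centre of the front's underside (same axes as the front).
- drawer: The drawer body that the front matches, pale wood, loose, 0.5 kg, standing on its back: 90 (its x) by 220 (its y) mm outline, 160 mm high, walls 12 mm at the two ends and 7 mm along the -x side, open on top and along the +x side. Origin under its centre. It may stand in either of two places to the robot's right.
- drawer_rim (a point): Centre of the 90 by 220 mm outline at the height of the rim, 160 mm above the bench; axes as the drawer's. The front belongs centred over this point with its y along this y (either way round).
- drawer_small: Another, smaller drawer body standing on its back, 70 by 150 mm outline, 130 mm high; not the one wanted, leave it alone. Origin under its centre.
- glue_bottle: White bottle, 54 mm diameter, 185 mm tall, standing between the board and the drawers; leave it alone. Origin under its centre.
- wood_plane: Wooden hand plane 190 (its x) by 62 by 32 mm, its iron reaching about 75 mm high, between the board and the drawers; leave it alone. Origin under its centre.
- hammer: Hammer 270 mm long lying beyond the board, about 26 mm high; leave it alone.
- try_square: Try square lying flat to the left beyond the board, 110 by 170 mm, 14 mm high; leave it alone.
- sanding_block: Cork sanding block 50 by 90 by 32 mm beyond the hand plane; leave it alone.
There are look-alikes about, which are no part of the job. What is shaped like the front but red is not meant. Leave any turquoise look-alike of the drawer alone.

How it is judged:
On the way, in this order (a step that is already met when the one before it is completed fails the run):
1. both clamps turned anticlockwise to their stops, the front still lying on the board (value of joint each of clamp_left, clamp_right above 1.35 rad and z of front_under in the frame of board below 0.03 m), for 0.2 s.
2. the front lifted clear of the board in the gripper (z of front_under in the frame of board above 0.075 m and contact force between front and the fingers above 1 N), for 0.1 s.
At the end, for the whole second after the job is handed in: The front is held still in the fingers above the larger drawer body, not touching it: underside 3 to 20 mm over the rim, centred within 7 mm, square and level within 0.06 rad; both clamps at their stops (over 1.35 rad); the drawer upright, within 15 mm of where it was (horizontal distance between front_under and drawer_rim below 0.007 m and z of front_under in the frame of drawer_rim between 0.003 and 0.02 m and angle between the y axis of front and the y axis of drawer, either way round below 0.06 rad and angle between front's own z axis and vertical below 0.06 rad and linear speed of front below 0.02 m/s and contact force between front and the fingers above 1 N and contact force between front and drawer below 0.2 N and value of joint each of clamp_left, clamp_right above 1.35 rad and distance of drawer from where it was at the start of the episode below 0.015 m and angle between drawer's own z axis and vertical below 0.03 rad); the arm keeps its last pose, push and grip.
It fails at once if the front touches the glued drawer body (contact force between front and drawer above 0.3 N).
It fails at once if the drawer body is shifted by more than 15 mm (distance of drawer from where it was at the start of the episode above 0.015 m).
It fails at once if another thing on the bench is shifted by more than 20 mm (distance of any of drawer_small, glue_bottle, wood_plane, hammer, try_square, sanding_block from where it was at the start of the episode above 0.02 m).
It also fails if it takes over 62 s, if anything falls off the work surface, if the arm or the gripper's body presses on something with over 40 N, if the wrist force passes 120 N, or if a joint passes its speed limit or range.

ROBOT

A 7-joint arm with a two-finger parallel gripper is mounted at the origin on the work surface. World frame = base frame: x ahead of the robot, y to its left, z up, the work surface at z = 0. Lengths are in m, angles in rad, forces in N, time in s.
With the tool pointing down it reaches from about 0.4 to 0.85 m from the base axis. Payload 4.5 kg.
Tool frame: the origin (TCP) lies where the fingers leave the gripper's body, on its centre line; the fingertips stand 64 mm ahead of it and the grasp point (between the pads) lies 45 mm ahead of it; z points along the fingers, y is the direction in which the jaws open and shut (so a half turn about z gives the same grasp; the last joint's range is limited). The gripper opens to 88 mm and grips with 3 to 60 N. Pads are 18 mm wide; open, the fingers measure 123 mm over their backs; the gripper's body (75 mm by 187 mm) begins 45 mm behind the grasp point.
Start: joints at [-1.105, 0.689, -0.195, 1.565, 0.157, 0.902, -0.215], TCP at [0.262, 0.568, 0.303] pointing down, gripper open.
Joint ranges: [-3.01, 3.01], [-0.46, 2.08], [-1.47, 1.51], [0.13, 2.56], [-1, 4.14], [0.04, 2.09], [-2.66, 2.66]. Speed limits (rad/s): [2.57, 2.57, 3.14, 3.14, 3.14, 3.14, 3.14].

INTERFACE

Orientations are given as a unit quaternion [x, y, z, w].
In Python, from plant import monitor, snapshot, workorder, finder gives the robot as it stands.
- The arm moves only by the tool carry_out, never from a script. Its argument "motion" is one flat list of numbers, 6 for each row, row after row: the shift along the tool's x, y, z in cm, then the turn, a rotation vector about the tool's x, y, z in rad. In form: [x, y, z, rx, ry, rz, x, y, z, rx, ry, rz, ...]. A call has 1 to 8 rows; each row shifts and turns the commanded pose from where the row before left it, along the tool's axes as they then stand; what a row does not reach is not made up. A row lasts 1/8 s, in which the tool goes at most 62.5 mm and 10.7 degrees, less where a joint would pass 70% of its speed; a pose out of reach is approached as far as the arm can. A call with a gripper value outside its range is refused whole. "hand" is the finger opening in cm, from 0 to 8.81, set as the call begins (left out, the last holds). The fingers move at their own pace and stop on an object; "grip_force" is the grip in N (left out, the last holds). Time passes only in rows, so rows that do not move let the fingers close. It gives the time, the measured TCP pose, the force and the opening at its end, in the units of the state.
- monitor.get_state(): the state, without advancing time (a new reading comes with each control period).
- snapshot(name): name is "scene" or "top" or "wrist"; returns a dict with "frame" (384x512x3 uint8, red, green, blue), "range_z" (384x512 float32, m along the optical axis (not along the pixel's ray), 0 where there is no reading), "fx", "fy", "cx", "cy" (pixels), "D" ([k1, k2, p1, p2, k3] as OpenCV has them; the pictures are not rectified), "rvec" (rotation vector, rad) and "tvec" (3), from world to camera coordinates, as OpenCV has them; the wrist camera has in their place "hand_eye" (4x4, takes a point from camera to tool coordinates, whose origin is the TCP and whose axes are the flange's). Camera axes: x right, y down, z forward; pixel columns grow to the right and rows downward; lengths in m; the calibration is good to about 2 mm. A picture is of the moment at which its call begins: read the wrist's pose just before it.
- workorder.finish_job(): hands the job in, once; it reports no verdict.
Trained networks look in a picture, given as the dict that the camera call returned (one of the last four; its "shot" number tells which), for a name from the list of things; names that differ only in an ending like _2 or _b are one class to them, and where a whole thing is asked for, a point or a joint stands for the part that bears it (a point fixed in the world has none). Each returns a list of dicts, best first, with "p" (0 to 1); they miss things now and then, are a little off and sometimes report something else, mostly with a low value. They report only what shows in the picture. A call takes as long as a camera call. They do not tell look-alikes from the thing itself.
- finder.masks_of(picture, thing): "pixels" (384x512 bool, what is visible of it) and "extent" ([left, top, right, bottom] in pixels, round what is visible of it).
The state is a dict: "clock": time; "q": joint angles; "qd": joint speeds; "joint_torque": joint torques, N m; "tool_pos": TCP position; "eef_rot": TCP orientation; "contact_force": force on the tool from outside, world axes, zero at the start; "moment": the same for the moment, N m; "opening": opening from 0.0 (shut) to 1.0 (fully open).
Only numpy, scipy, OpenCV 4.12 (cv2) and the standard library are available. Lean on these libraries where they do the work, as an engineer would, in place of code of your own. Each camera call takes 0.05 s, during which the arm holds its last target. There are 200 camera calls.

## Working session

There is one attempt and no reset: what is moved stays moved. The work goes in short steps, Python scripts to look and compute and a tool call to move; the robot and the scene stay as the last step left them, time stands still between calls to the robot, and variables do not carry over. Pictures are saved under pics/ and viewed, about 8 in all and at most 12, crops included, and the job is handed in when it is done.

Besides the shell and the picture viewer there is one more tool, called by a JSON object that holds its "fn" and its "kwargs". carry_out: Moves the arm, as the interface text tells. Its arguments: {"type":"object","properties":{"motion":{"type":"array"},"hand":{"type":"number"},"grip_force":{"type":"number"}},"required":["motion"]}

```bash
ls; mkdir -p pics; cat > h.py <<'E'
import numpy as np, cv2
from scipy.spatial.transform import Rotation as R
from plant import monitor, snapshot, workorder, finder
def pose():
    s=monitor.get_state(); T=np.eye(4); T[:3,:3]=R.from_quat(s["eef_rot"]).as_matrix(); T[:3,3]=s["tool_pos"]; return T,s
def shot(name):
    T,s=pose(); p=snapshot(name)
    if "hand_eye" in p: p["C"]=T@np.array(p["hand_eye"])
    else:
        W=np.eye(4); W[:3,:3]=cv2.Rodrigues(np.array(p["rvec"],float))[0]; W[:3,3]=np.ravel(p["tvec"]); p["C"]=np.linalg.inv(W)
    p["K"]=np.array([[p["fx"],0,p["cx"]],[0,p["fy"],p["cy"]],[0,0,1]]); return p
def save(p,n,f=1): cv2.imwrite(n,cv2.resize(p["frame"][...,::-1],None,fx=f,fy=f))
def cloud(p):
    h,w=p["range_z"].shape; u,v=np.meshgrid(np.arange(w),np.arange(h))
    n=cv2.undistortPoints(np.stack([u,v],-1).reshape(-1,1,2).astype(float),p["K"],np.array(p["D"],float)).reshape(h,w,2)
    z=p["range_z"]; P=np.dstack([n*z[...,None],z]); X=P@p["C"][:3,:3].T+p["C"][:3,3]; X[z==0]=np.nan; return X
E
cat > a.py <<'E'
from h import *
print(pose()[1])
for n in ["scene","top"]:
    p=shot(n); save(p,f"pics/{n}0.png",1.5); X=cloud(p)
    for t in ["board","clamp_left_grip","clamp_right_grip","front","front_pull","drawer","drawer_small","glue_bottle","wood_plane"]:
        for d in finder.masks_of(p,t)[:3]:
            m=d["pixels"]; x=X[m]; x=x[~np.isnan(x[:,0])]
            print(n,t,round(d["p"],2),d["extent"],m.sum(), np.round(np.median(x,0),3) if len(x) else None, np.round(np.percentile(x,2,axis=0),3) if len(x) else "",np.round(np.percentile(x,98,axis=0),3) if len(x) else "")
E
python3 a.py
```

```text
pics
{'clock': 0.0, 'q': array([-1.1051788 ,  0.69000157, -0.19447972,  1.56632608,  0.15733035,
        0.9025029 , -0.21511479]), 'qd': array([ 6.42776629e-04,  4.74220122e-04,  7.71567788e-04, -3.35957850e-04,
        7.27516012e-05,  2.72957048e-03,  6.09333433e-05]), 'joint_torque': array([ 1.10948458e-03, -5.27574420e+01, -1.26697786e+00, -1.53423142e+01,
       -5.27773378e-02,  6.53097071e-03,  1.65187653e-04]), 'tool_pos': array([0.26142239, 0.56714008, 0.30190287]), 'eef_rot': array([ 2.14205883e-01,  9.76788098e-01, -9.16189131e-04, -1.10234241e-04]), 'contact_force': array([-0.39839443, -0.24589311,  1.0745974 ]), 'moment': array([ 0.00806293, -0.01820447, -0.03053806]), 'opening': 1.0001443177929603}
scene board 0.61 [279.8, 151.2, 371.3, 213.8] 1926 [0.553 0.234 0.021] [0.439 0.095 0.005] [0.619 0.431 0.078]
scene clamp_right_grip 0.63 [149.2, 162.8, 220.8, 217.5] 2880 [ 0.383 -0.224  0.047] [ 0.347 -0.335  0.007] [ 0.47  -0.126  0.163]
scene clamp_right_grip 0.44 [293.5, 184.0, 305.6, 192.4] 58 [0.554 0.131 0.07 ] [0.54  0.112 0.035] [0.561 0.157 0.084]
scene front 0.9
[... 2359 characters left out ...]
.5, 438.9, 298.5] 2431 [ 0.262 -0.523  0.046] [ 0.177 -0.615 -0.001] [ 0.377 -0.408  0.163]
top drawer_small 0.95 [302.9, 141.1, 353.0, 173.0] 1124 [ 0.61  -0.298  0.037] [ 0.568 -0.364  0.004] [ 0.65  -0.211  0.134]
top drawer_small 0.54 [131.6, 167.0, 200.1, 197.3] 1611 [0.521 0.258 0.033] [0.471 0.158 0.026] [0.572 0.362 0.071]
top glue_bottle 0.52 [248.6, 219.1, 264.0, 233.8] 233 [ 0.385 -0.052  0.126] [ 0.359 -0.076 -0.001] [ 0.409 -0.027  0.189]
top glue_bottle 0.21 [268.8, 110.4, 291.4, 124.4] 419 [ 0.74  -0.125  0.031] [ 0.717 -0.168  0.006] [ 0.768 -0.082  0.038]
top wood_plane 0.6 [241.4, 132.6, 265.7, 193.7] 1022 [ 0.579 -0.045  0.032] [ 0.488 -0.076  0.015] [ 0.674 -0.013  0.072]
```

View pics/top0.png

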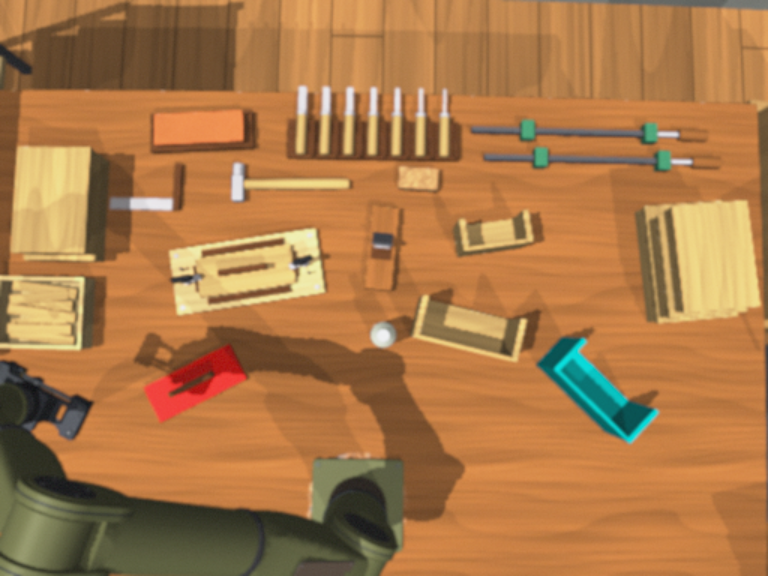

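View pics/scene0.png

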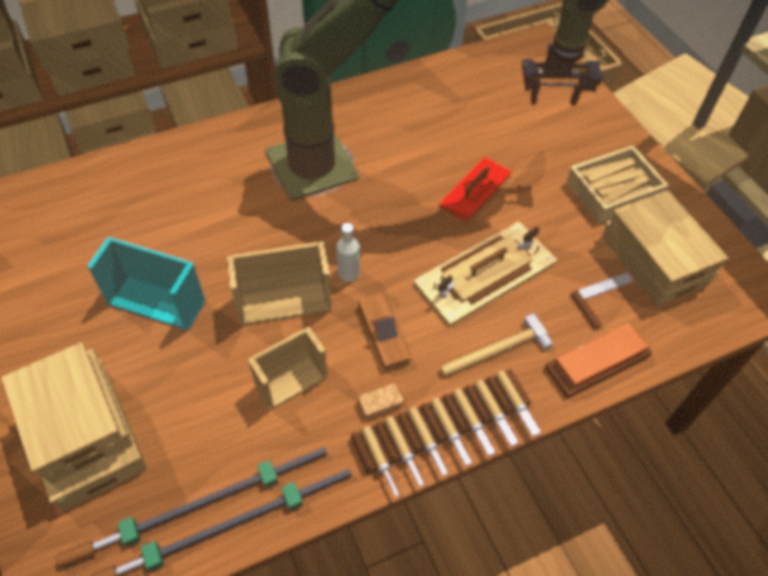

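The pale front with its pull lies on the board at top (250,268). The red one at (195,385) is a look-alike. There are two large drawer bodies: pale at (470,328), which is the one wanted, and turquoise at (600,390), which is to be left alone. The small one is at (495,232). Next I confirm this in an enlarged crop and fit the poses.

```bash
cat >> h.py <<'E'
def rect(P):
    (c,s,a)=cv2.minAreaRect((P[:,:2]*1000).astype(np.float32)); 
    if s[0]>s[1]: s=s[::-1]; a+=90
    a=(a+90)  # long axis direction = height side
    return np.round(c,1),np.round(s,1),round((a)%180,1)
def box(X,x0,x1,y0,y1,z0,z1):
    with np.errstate(invalid='ignore'):
        return X[(X[...,0]>x0)&(X[...,0]<x1)&(X[...,1]>y0)&(X[...,1]<y1)&(X[...,2]>z0)&(X[...,2]<z1)]
def report(X):
    for n,b in dict(board=(.4,.65,.06,.46,.01,.024),face=(.4,.65,.14,.38,.029,.038),bar=(.45,.6,.18,.34,.052,.075),cl=(.4,.6,.345,.44,.068,.09),cr=(.5,.65,.08,.17,.068,.09),rim=(.3,.5,-.37,-.09,.15,.17),bottle=(.3,.5,-.1,0,.1,.2),small=(.5,.7,-.4,-.19,.12,.14),plane=(.45,.7,-.1,.02,.02,.09)).items():
        Q=box(X,*b)
        if len(Q)>8: print(n,len(Q),*rect(Q),"medz",np.round(np.median(Q[:,2]),4),"max",np.round(Q[:,2].max(),3),"mean",np.round(Q[:,:2].mean(0),4))
E
python3 - <<'E'
from h import *
for n in ["top","scene"]:
    p=shot(n); print(n); report(cloud(p))
    if n=="top": c=cv2.resize(p["frame"][90:300,90:440,::-1],None,fx=2.2,fy=2.2,interpolation=3); cv2.imwrite("pics/crop.png",c)
p=shot("wrist"); print(np.round(p["hand_eye"],3),p["fx"],p["cx"],p["cy"]); print(pose()[0])
E
```

```text
top
board 1885 [529.9 240.8] [165.7 389.7] 101.4 medz 0.0179 max 0.024 mean [0.5191 0.2596]
face 1451 [522. 263.] [125.9 232. ] 99.4 medz 0.0327 max 0.038 mean [0.5218 0.262 ]
bar 147 [522.8 261.1] [ 14.5 110.3] 99.9 medz 0.0681 max 0.075 mean [0.5223 0.2604]
cl 58 [498.9 395.2] [12.6 46.6] 101.7 medz 0.0769 max 0.085 mean [0.4989 0.3948]
cr 50 [545.5 129.2] [12.7 42.3] 109.2 medz 0.0771 max 0.087 mean [0.545  0.1289]
rim 393 [ 401.  -229.5] [ 89.8 221.1] 77.3 medz 0.1598 max 0.17 mean [ 0.3857 -0.2293]
bottle 218 [383.9 -50.6] [47.7 51. ] 0.9 medz 0.1272 max 0.189 mean [ 0.3851 -0.0507]
small 285 [ 610.2 -288.2] [ 70.5 151.7] 98.7 medz 0.1296 max 0.137 mean [ 0.5993 -0.2893]
plane 1007 [580.2 -44.7] [ 62.  190.6] 175.3 medz 0.0322 max 0.079 mean [ 0.5789 -0.0447]
scene
board 1223 [520.  260.4] [240.1 371.3] 88.4 medz 0.0187 max 0.024 mean [0.5423 0.2466]
face 941 [528.1 260.5] [128.3 241.9] 99.6 medz 0.0335 max 0.038 mean [0.5306 0.2634]
bar 119 [525.6 265.3] [ 18.5 112.8] 100.6 medz 0.0678 max 0.075 mean [0.5288 0.2633]
cl 46 [505.5 396.2] [14.7 47.1] 99.5 medz 0.0776 max 0.086 mea
[... 199 characters left out ...]
397.  -52.6] [42.4 51.2] 71.3 medz 0.1288 max 0.192 mean [ 0.398  -0.0534]
small 323 [ 612.5 -286.5] [ 76.6 151.6] 98.4 medz 0.1301 max 0.139 mean [ 0.603  -0.2889]
plane 876 [583.8 -43.4] [ 64.8 197.2] 174.7 medz 0.0341 max 0.08 mean [ 0.5923 -0.0464]
[[ 0.001 -0.966 -0.258  0.065]
 [ 1.     0.001  0.     0.   ]
 [ 0.    -0.258  0.966 -0.082]
 [ 0.     0.     0.     1.   ]] 332.0714577029914 257.2939330988029 188.6668880558698
[[-9.08244222e-01  4.18440476e-01  1.49469569e-05  2.61547784e-01]
 [ 4.18440476e-01  9.08244220e-01  7.40765974e-05  5.67663227e-01]
 [ 1.74211595e-05  7.35340534e-05 -9.99999997e-01  3.02743923e-01]
 [ 0.00000000e+00  0.00000000e+00  0.00000000e+00  1.00000000e+00]]
```

View pics/crop.png

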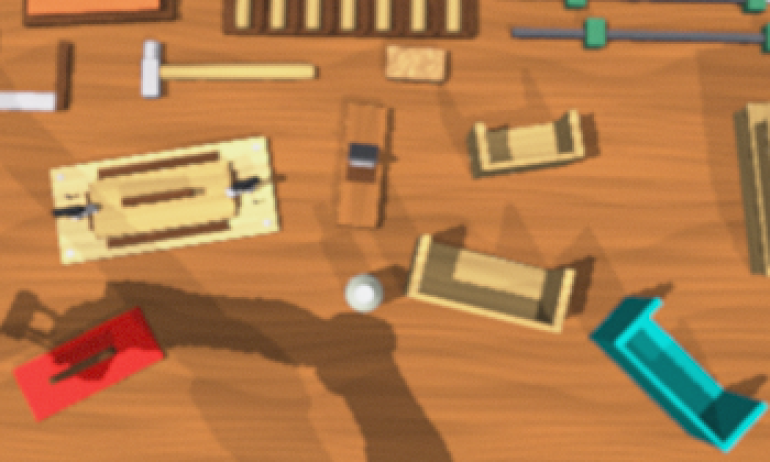

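```bash
cat >> h.py <<'E'
def go(x,y,z,yaw):
    "tool-frame shift (cm) and z turn from present pose to TCP x,y,z with tool x at yaw deg"
    T,s=pose(); d=T[:3,:3].T@(np.array([x,y,z])-T[:3,3])*100
    now=np.degrees(np.arctan2(T[1,0],T[0,0])); dz=-((yaw-now+180)%360-180)
    tilt=R.from_matrix(T[:3,:3]).inv()*R.from_euler('z',now,degrees=True)*R.from_euler('x',180,degrees=True)
    print("shift cm",np.round(d,2),"rz",round(np.radians(dz),3),"yaw now",round(now,1),"level fix",np.round(tilt.as_rotvec(),3),"tcp",np.round(T[:3,3],4),"q",np.round(s["q"],2),"t",round(s["clock"],2))
E
python3 -c "
from h import *
go(.499,.395,.22,101)"
```

```text
shift cm [-28.79  -5.75   8.27] rz 0.947 yaw now 155.3 level fix [ 0. -0. -0.] tcp [0.2615 0.5677 0.3027] q [-1.11  0.69 -0.19  1.57  0.16  0.9  -0.22] t 1.15
```

{"fn": "carry_out", "kwargs": {"motion": [-3.6,-0.72,0,0,0,0,-3.6,-0.72,0,0,0,0,-3.6,-0.72,0,0,0,0,-3.6,-0.72,0,0,0,0,-3.6,-0.72,0,0,0,0,-3.6,-0.72,0,0,0,0,-3.6,-0.72,0,0,0,0,-3.6,-0.72,0,0,0,0], "hand": 6, "grip_force": 30}}

```text
clock: 2.15
tool_pos: [0.5, 0.3941, 0.3028]
eef_rot: [0.214, 0.977, 0.0, 0.0]
contact_force: [0.5, 0.1, 0.5]
opening: 0.682
```

{"fn": "carry_out", "kwargs": {"motion": [0,0,0,0,0,0.158,0,0,0,0,0,0.158,0,0,0,0,0,0.158,0,0,0,0,0,0.158,0,0,0,0,0,0.158,0,0,0,0,0,0.157,0,0,4,0,0,0,0,0,4,0,0,0]}}

```text
clock: 3.15
tool_pos: [0.4992, 0.3953, 0.2223]
eef_rot: [0.636, 0.772, 0.001, 0.0]
contact_force: [-0.8, 0.1, -1.1]
opening: 0.679
```

```bash
python3 - <<'E'
from h import *
go(.499,.395,.111,101)
p=shot("wrist"); save(p,"pics/w1.png",1.2); X=cloud(p); report(X)
go(.499,.395,.111,101)
E
```

```text
shift cm [-0.04 -0.04 11.13] rz 0.0 yaw now 101.0 level fix [ 0.002 -0.001 -0.   ] tcp [0.4992 0.3953 0.2223] q [-0.76  0.8   0.04  1.61 -0.04  0.73 -0.51] t 3.15
board 12189 [514.1 324. ] [150.8 218. ] 99.8 medz 0.0183 max 0.024 mean [0.5014 0.3898]
face 9419 [515.3 302.5] [111.5 153.1] 95.7 medz 0.0333 max 0.037 mean [0.5158 0.3148]
bar 601 [522.4 278.1] [14.  37.1] 99.5 medz 0.0691 max 0.072 mean [0.5222 0.2791]
cl 1106 [501.1 397.3] [12.9 45.2] 101.4 medz 0.0781 max 0.081 mean [0.5011 0.3984]
shift cm [ 0.16  0.35 10.56] rz 0.001 yaw now 101.0 level fix [-0.008  0.004 -0.   ] tcp [0.4965 0.3933 0.2166] q [-0.76  0.81  0.04  1.62 -0.04  0.73 -0.51] t 3.2
```

View pics/w1.png

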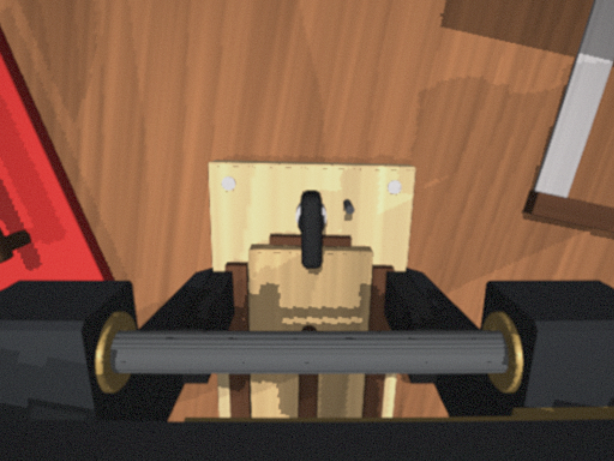

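The wrist view shows the left T-handle at about (312,230) with its finger over the front. I'll descend on it with the jaws either side.

{"fn": "carry_out", "kwargs": {"motion": [0,0,3.5,0,0,0,0,0,3.5,0,0,0,0,0,3,0,0,0,0,0,0,0,0,0,0,0,0,0,0,0]}}

```text
clock: 3.82
tool_pos: [0.4998, 0.3954, 0.1242]
eef_rot: [0.636, 0.772, 0.001, 0.0]
contact_force: [-0.7, 0.0, 0.8]
opening: 0.688
```

```bash
python3 - <<'E'
from h import *
for i in range(3):
    go(.500,.396,.111,101); p=shot("wrist")
report(cloud(p))
E
```

```text
shift cm [0.05 0.03 1.32] rz -0.0 yaw now 101.0 level fix [ 0.002 -0.001 -0.   ] tcp [0.4998 0.3954 0.1242] q [-0.76  0.94  0.03  1.65 -0.04  0.55 -0.51] t 3.83
shift cm [0.04 0.01 1.35] rz -0.0 yaw now 101.0 level fix [ 0.003 -0.001 -0.   ] tcp [0.4999 0.3955 0.1245] q [-0.76  0.94  0.03  1.65 -0.04  0.55 -0.51] t 3.88
shift cm [0.05 0.02 1.36] rz -0.0 yaw now 101.0 level fix [ 0.003 -0.002 -0.   ] tcp [0.4999 0.3955 0.1246] q [-0.76  0.94  0.03  1.65 -0.04  0.55 -0.51] t 3.92
board 20190 [506.8 363.5] [137.6 150.1] 9.8 medz 0.0183 max 0.024 mean [0.4984 0.4049]
face 6916 [510.3 346.5] [69.1 89.9] 9.8 medz 0.0333 max 0.035 mean [0.5114 0.3371]
cl 4813 [499.1 402.8] [33.5 91. ] 10.6 medz 0.0784 max 0.09 mean [0.4993 0.4033]
```

{"fn": "carry_out", "kwargs": {"motion": [0,0,1.35,0,0,0,0,0,0,0,0,0,0,0,0,0,0,0,0,0,0,0,0,0,0,0,0,0,0,0], "hand": 0, "grip_force": 25}}

```text
clock: 4.6
tool_pos: [0.5007, 0.3952, 0.1096]
eef_rot: [0.636, 0.772, 0.002, 0.001]
contact_force: [1.4, 0.5, -5.9]
opening: 0.147
```

{"fn": "carry_out", "kwargs": {"motion": [0,0,0,0,0,-0.18,0,0,0,0,0,-0.18,0,0,0,0,0,-0.18,0,0,0,0,0,-0.18,0,0,0,0,0,-0.18,0,0,0,0,0,-0.18,0,0,0,0,0,-0.18,0,0,0,0,0,-0.18]}}

```text
clock: 5.6
tool_pos: [0.5017, 0.3965, 0.1096]
eef_rot: [-0.033, 0.999, 0.002, 0.003]
contact_force: [6.3, 3.5, -6.9]
opening: 0.144
```

{"fn": "carry_out", "kwargs": {"motion": [0,0,0,0,0,-0.04,0,0,0,0,0,0,0,0,0,0,0,0]}}

```text
clock: 5.98
tool_pos: [0.5017, 0.3965, 0.1096]
eef_rot: [-0.049, 0.999, 0.003, 0.002]
contact_force: [6.0, 4.8, -5.7]
opening: 0.15
```

```bash
python3 - <<'E'
from h import *
go(.500,.396,.22,183); s=pose()[1]; print(s["moment"],s["contact_force"],s["opening"])
E
```

```text
shift cm [  0.12   0.02 -11.04] rz 0.046 yaw now -174.4 level fix [0.005 0.005 0.   ] tcp [0.5017 0.3965 0.1096] q [-0.56  0.98 -0.34  1.64  0.5   0.6   0.49] t 5.97
[ 0.89989357 -1.06729529 -0.52810652] [ 5.98831009  4.76962752 -5.74230045] 0.14961906546038425
```

{"fn": "carry_out", "kwargs": {"motion": [0,0,0,0,0,0.03,0,0,0,0,0,0,0,0,0,0,0,0,0,0,-4,0,0,0,0,0,-4,0,0,0,0,0,-4,0,0,0,0,0,0,0,0,0], "hand": 6}}

```text
clock: 6.85
tool_pos: [0.5, 0.3961, 0.2326]
eef_rot: [-0.036, 0.999, 0.002, 0.002]
contact_force: [0.6, -0.4, -0.3]
opening: 0.686
```

```bash
python3 - <<'E'
from h import *
go(.5455,.1295,.22,109)
E
```

```text
shift cm [ -2.64 -26.92   1.16] rz 1.31 yaw now -175.9 level fix [0.004 0.005 0.   ] tcp [0.5    0.3961 0.2326] q [-0.52  0.81 -0.41  1.59  0.41  0.82  0.54] t 6.85
```

{"fn": "carry_out", "kwargs": {"motion": [-0.33,-3.36,0,0,0,0,-0.33,-3.36,0,0,0,0,-0.33,-3.36,0,0,0,0,-0.33,-3.36,0,0,0,0,-0.33,-3.36,0,0,0,0,-0.33,-3.36,0,0,0,0,-0.33,-3.36,0,0,0,0,-0.33,-3.36,0,0,0,0]}}

```text
clock: 7.85
tool_pos: [0.5438, 0.1271, 0.2281]
eef_rot: [-0.036, 0.999, -0.0, -0.001]
contact_force: [0.4, -0.1, -0.3]
opening: 0.68
```

{"fn": "carry_out", "kwargs": {"motion": [0,0,0,0,0,0.164,0,0,0,0,0,0.164,0,0,0,0,0,0.164,0,0,0,0,0,0.164,0,0,0,0,0,0.164,0,0,0,0,0,0.164,0,0,0,0,0,0.164,0,0,1,0,0,0.162]}}

```text
clock: 8.85
tool_pos: [0.5441, 0.1284, 0.2186]
eef_rot: [0.583, 0.813, -0.0, -0.0]
contact_force: [-0.6, 0.4, -0.1]
opening: 0.681
```

{"fn": "carry_out", "kwargs": {"motion": [0,0,0,0.004,0.005,0,0,0,0,0,0,0,0,0,0,0,0,0]}}

```text
clock: 9.22
tool_pos: [0.5445, 0.1285, 0.2193]
eef_rot: [0.58, 0.815, -0.0, -0.003]
contact_force: [-0.8, -0.2, -0.4]
opening: 0.683
```

```bash
python3 - <<'E'
from h import *
p=shot("wrist"); report(cloud(p)); go(.5455,.1295,.111,109)
p=shot("top"); report(cloud(p)); 
E
```

```text
board 13499 [536.9 189.9] [151.  191.3] 99.9 medz 0.0183 max 0.024 mean [0.5422 0.1522]
face 16104 [536.7 206.6] [123.1 136.5] 102.7 medz 0.0333 max 0.038 mean [0.5341 0.2119]
bar 1707 [529.7 234.5] [14.1 50.2] 99.7 medz 0.0691 max 0.072 mean [0.5295 0.234 ]
cr 1133 [546.8 131.1] [13.  45.1] 110.7 medz 0.0782 max 0.08 mean [0.5463 0.1323]
plane 3836 [562.1 -21.9] [ 45.7 162.4] 17.6 medz 0.0322 max 0.035 mean [ 0.5497 -0.0275]
shift cm [1.000e-02 1.600e-01 1.084e+01] rz 0.001 yaw now 109.1 level fix [-0.004 -0.005  0.   ] tcp [0.5445 0.1285 0.2194] q [-0.27  0.72 -0.08  1.84  0.08  0.58 -0.06] t 9.28
board 1047 [521.5 265.5] [151.  348.6] 99.7 medz 0.0179 max 0.024 mean [0.514  0.3244]
face 711 [511.5 317.1] [123.2 123.3] 97.2 medz 0.0328 max 0.038 mean [0.5131 0.3192]
bar 89 [518.7 282.7] [14.1 65.3] 99.2 medz 0.0685 max 0.075 mean [0.5185 0.2821]
cl 67 [498.6 394.9] [14.2 43.1] 1.1 medz 0.0774 max 0.086 mean [0.4985 0.3946]
rim 392 [ 401.1 -229.7] [ 89.7 221.6] 77.2 medz 0.1597 max 0.169 mean [ 0.3856 -0.2287]
bottle 219 [384.  -50.6] [47.8 50.9] 0.8 medz 0.1268 max 0.19 mean [ 0.385  -0.0508]
small 285 [ 610.4 -287.5] [ 70.3 150.9] 98.5 medz 0.1296 max 0.138 mean [ 0.5996 -0.2882]
plane 1008 [580.3 -44.8] [ 62.1 190.1] 175.3 medz 0.0326 max 0.078 mean [ 0.579  -0.0447]
```

{"fn": "carry_out", "kwargs": {"motion": [0.1,0.2,3.6,-0.004,-0.005,-0.01,0,0,3.6,0,0,0,0,0,3.6,0,0,0,0,0,0,0,0,0,0,0,0,0,0,0]}}

```text
clock: 9.95
tool_pos: [0.5465, 0.1304, 0.1123]
eef_rot: [0.576, 0.817, 0.001, 0.0]
contact_force: [0.0, 0.7, -0.0]
opening: 0.679
```

{"fn": "carry_out", "kwargs": {"motion": [0,0,0,0,0,0,0,0,0,0,0,0,0,0,0,0,0,0,0,0,0,0,0,0], "hand": 0}}

```text
clock: 10.45
tool_pos: [0.546, 0.1304, 0.1115]
eef_rot: [0.576, 0.817, 0.0, 0.0]
contact_force: [0.4, -0.0, -0.6]
opening: 0.25
```

{"fn": "carry_out", "kwargs": {"motion": [0,0,0,0,0,0,0,0,0,0,0,0,0,0,0,0,0,0]}}

```text
clock: 10.82
tool_pos: [0.5463, 0.1305, 0.1113]
eef_rot: [0.576, 0.817, 0.0, 0.0]
contact_force: [0.5, 0.5, -0.9]
opening: 0.142
```

{"fn": "carry_out", "kwargs": {"motion": [0,0,0,0,0,-0.18,0,0,0,0,0,-0.18,0,0,0,0,0,-0.18,0,0,0,0,0,-0.18,0,0,0,0,0,-0.18,0,0,0,0,0,-0.18,0,0,0,0,0,-0.18,0,0,0,0,0,-0.08]}}

```text
clock: 11.82
tool_pos: [0.5462, 0.1306, 0.1113]
eef_rot: [-0.056, 0.998, 0.001, 0.0]
contact_force: [0.5, 1.2, 0.3]
opening: 0.151
```

{"fn": "carry_out", "kwargs": {"motion": [0,0,0,0,0,0,0,0,0,0,0,0]}}

```text
clock: 12.08
tool_pos: [0.5461, 0.1306, 0.1113]
eef_rot: [-0.055, 0.999, 0.0, 0.0]
contact_force: [1.5, 1.7, 0.3]
opening: 0.149
```

```bash
python3 - <<'E'
from h import *
go(.5225,.2615,.22,99.8); s=pose()[1]; print(s["moment"],s["contact_force"],s["opening"])
E
```

```text
shift cm [  0.92  13.28 -10.86] rz 1.509 yaw now -173.7 level fix [0.001 0.001 0.   ] tcp [0.5461 0.1306 0.1113] q [-0.11  0.92 -0.35  1.88  0.65  0.46  0.75] t 12.07
[ 0.30774713 -0.26053841 -0.55959356] [1.4652745  1.68914991 0.28545946] 0.1493270188030769
```

{"fn": "carry_out", "kwargs": {"motion": [0,0,0,0,0,0.04,0,0,0,0,0,0,0,0,0,0,0,0,0,0,-4,0,0,0,0,0,-4,0,0,0,0,0,-4,0,0,0,0,0,0,0,0,0], "hand": 6}}

```text
clock: 12.95
tool_pos: [0.5471, 0.1308, 0.234]
eef_rot: [-0.036, 0.999, 0.001, 0.003]
contact_force: [-0.1, 0.4, 0.1]
opening: 0.683
```

{"fn": "carry_out", "kwargs": {"motion": [0.2,3.3,0,0,0,0.182,0,0,0,0,0,0.182,0,0,0,0,0,0.182,0,0,0,0,0,0.182,0,0,0,0,0,0.182,0,0,0,0,0,0.182,0,0,0,0,0,0.182,0,0,0,0,0,0.182]}}

```text
clock: 13.95
tool_pos: [0.5408, 0.1626, 0.23]
eef_rot: [0.641, 0.768, -0.001, -0.0]
contact_force: [-0.0, -0.1, -0.3]
opening: 0.686
```

```bash
python3 - <<'E'
from h import *
go(.5225,.2615,.22,99.8)
p=shot("top"); X=cloud(p); report(X)
E
```

```text
shift cm [10.06 -0.03  0.99] rz 0.009 yaw now 100.3 level fix [-0.002  0.001 -0.   ] tcp [0.5408 0.1626 0.23  ] q [-0.33  0.71 -0.07  1.82  0.08  0.62 -0.27] t 13.95
board 1320 [522.4 264.2] [152.8 341. ] 99.4 medz 0.0178 max 0.024 mean [0.5212 0.2662]
face 427 [528.3 264.2] [118.2 231.3] 104.8 medz 0.0329 max 0.038 mean [0.5136 0.3274]
bar 16 [513.9 309.1] [10.2 11.3] 93.5 medz 0.0672 max 0.073 mean [0.514  0.3095]
cl 66 [498.7 395. ] [13.9 43.3] 179.9 medz 0.0772 max 0.084 mean [0.4995 0.3949]
cr 54 [546.1 129.8] [10.5 43.7] 1.5 medz 0.0777 max 0.083 mean [0.5452 0.1298]
rim 393 [ 401.1 -229.5] [ 89.9 221.2] 77.3 medz 0.1598 max 0.169 mean [ 0.3856 -0.2289]
bottle 219 [384.  -50.6] [47.9 50.9] 0.9 medz 0.1277 max 0.19 mean [ 0.385  -0.0508]
small 276 [ 610.2 -288.3] [ 70.7 151.8] 98.2 medz 0.1293 max 0.138 mean [ 0.6001 -0.2903]
plane 1008 [580.1 -44.8] [ 61.9 189.9] 175.3 medz 0.0325 max 0.078 mean [ 0.5787 -0.0447]
```

{"fn": "carry_out", "kwargs": {"motion": [5,0,0,0,0,0.009,5,0,0.8,0,0,0,0,0,0,0,0,0,0,0,0,0,0,0,0,0,0,0,0,0]}}

```text
clock: 14.62
tool_pos: [0.5239, 0.2595, 0.223]
eef_rot: [0.642, 0.766, -0.001, 0.0]
contact_force: [-0.0, 0.4, 0.4]
opening: 0.677
```

```bash
python3 - <<'E'
from h import *
for i in range(2):
    p=shot("wrist")
    go(.5225,.2615,.107,99.8); report(cloud(p))
save(p,"pics/w2.png",1.2)
E
```

```text
shift cm [ 0.22 -0.11 11.61] rz 0.004 yaw now 100.0 level fix [-0.     0.001 -0.   ] tcp [0.5239 0.2596 0.2231] q [-0.51  0.74 -0.05  1.77  0.05  0.64 -0.41] t 14.68
board 12822 [526.8 248.2] [150.7 307.9] 99.8 medz 0.0183 max 0.024 mean [0.5158 0.3054]
face 23435 [522.8 274. ] [123.2 208.9] 100.2 medz 0.0333 max 0.036 mean [0.5213 0.2835]
bar 2653 [524.8 264.2] [ 13.7 109.4] 100.2 medz 0.0691 max 0.071 mean [0.5242 0.2675]
cr 758 [546.7 135. ] [ 8.9 46.5] 8.3 medz 0.0757 max 0.08 mean [0.545  0.1357]
shift cm [ 0.2  -0.11 11.62] rz 0.004 yaw now 100.0 level fix [0.    0.001 0.   ] tcp [0.5239 0.2599 0.2232] q [-0.51  0.74 -0.05  1.77  0.05  0.64 -0.41] t 14.72
board 12786 [526.8 248.2] [150.8 308.8] 99.8 medz 0.0183 max 0.024 mean [0.5158 0.3051]
face 23316 [522.8 273.3] [123.8 207.4] 101.1 medz 0.0333 max 0.036 mean [0.5212 0.2838]
bar 2733 [524.6 263.9] [ 14.  109.4] 99.8 medz 0.069 max 0.071 mean [0.5239 0.2677]
cr 740 [546.4 135.4] [ 9.2 46.1] 9.1 medz 0.0758 max 0.08 mean [0.5449 0.1358]
```

View pics/w2.png

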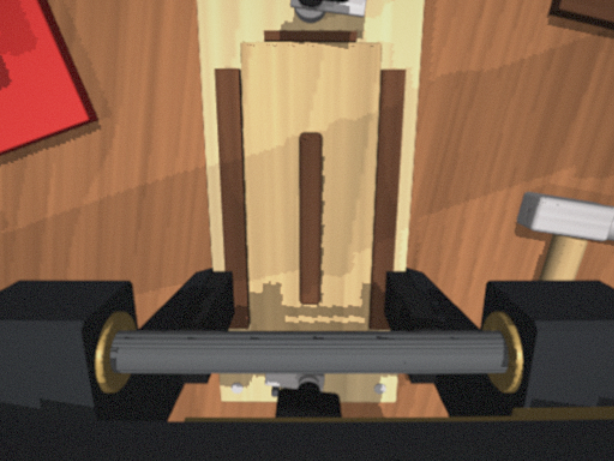

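The pull bar runs from about (310,135) to (310,300), clear in the jaws' line. The left finger is swung away at (330,8). Next I descend onto the bar and grip.

{"fn": "carry_out", "kwargs": {"motion": [0.34,0.08,3.9,0,0,0.002,0,0,3.9,0,0,0,0,0,3.7,0,0,0,0,0,0,0,0,0,0,0,0,0,0,0]}}

```text
clock: 15.35
tool_pos: [0.5245, 0.2648, 0.1094]
eef_rot: [0.643, 0.766, 0.001, 0.0]
contact_force: [0.1, 0.5, 0.4]
opening: 0.678
```

{"fn": "carry_out", "kwargs": {"motion": [0,0,0,0,0,0,0,0,0,0,0,0,0,0,0,0,0,0,0,0,0,0,0,0,0,0,0,0,0,0,0,0,0,0,0,0,0,0,0,0,0,0], "hand": 0, "grip_force": 40}}

```text
clock: 16.23
tool_pos: [0.5237, 0.265, 0.1083]
eef_rot: [0.643, 0.766, 0.0, -0.0]
contact_force: [-1.2, 0.9, 1.9]
opening: 0.154
```

```bash
python3 - <<'E'
from h import *
go(.5242,.2634,.107,99.8); s=pose()[1]; print(s["moment"],s["contact_force"],s["opening"])
E
```

```text
shift cm [-0.16  0.02  0.13] rz 0.004 yaw now 100.0 level fix [ 0. -0. -0.] tcp [0.5237 0.265  0.1083] q [-0.53  0.92 -0.03  1.81  0.07  0.41 -0.43] t 16.23
[ 0.01624609  0.09659896 -0.03610719] [-1.17386754  0.86530824  1.94985866] 0.15401767331221244
```

{"fn": "carry_out", "kwargs": {"motion": [0,0,-1.5,0,0,0,0,0,-2.5,0,0,0,0,0,-3.5,0,0,0,0,0,-3.5,0,0,0,0,0,-3.5,0,0,0,0,0,-3.5,0,0,0,0,0,-3,0,0,0,0,0,-1.5,0,0,0]}}

```text
clock: 17.23
tool_pos: [0.5237, 0.2649, 0.3352]
eef_rot: [0.643, 0.766, 0.001, 0.0]
contact_force: [0.4, -0.4, -3.0]
opening: 0.151
```

```bash
python3 - <<'E'
from h import *
go(.402,-.2285,.33,77.2); s=pose()[1]; print(s["contact_force"],s["opening"])
p=shot("wrist"); T,_=pose(); X=cloud(p); Y=(X-T[:3,3])@T[:3,:3]  # tool coords
for a,b in ((.03,.055),(.06,.1)):
    with np.errstate(invalid='ignore'): Q=Y[(Y[...,2]>a)&(Y[...,2]<b)&(abs(Y[...,1])<(.055 if a>.05 else .012))&(abs(Y[...,0])<.16)]
    print(len(Q),*rect(Q),np.round(np.median(Q[:,2]),4)) if len(Q)>9 else 0
    if a>.05:
        A=np.c_[Q[:,:2],np.ones(len(Q))]; print("plane",np.linalg.lstsq(A,Q[:,2],rcond=None)[0])
p=shot("top"); X=cloud(p); report(X)
save(p,"pics/t2.png",1.5)
E
```

```text
shift cm [-46.47 -20.57   0.45] rz 0.398 yaw now 100.0 level fix [ 0.002 -0.001 -0.   ] tcp [0.5237 0.2649 0.3352] q [-0.52  0.59 -0.05  1.65  0.04  0.89 -0.41] t 17.23
[ 0.4011218  -0.42513777 -3.02035704] 0.1514275758362767
6975 [ 6.6 -0. ] [23.9 94. ] 179.7 0.0403
42204 [18.7  0.1] [ 90.5 178.1] 179.8 0.0761
plane [0.00238305 0.00202819 0.07589317]
board 1412 [532.4 201. ] [150.7 289.6] 100.2 medz 0.0179 max 0.024 mean [0.5226 0.1718]
face 59 [502.9 200.6] [ 94.  169.4] 145.4 medz 0.0309 max 0.037 mean [0.4877 0.2148]
cr 54 [546.1 130. ] [11.  43.9] 0.3 medz 0.0782 max 0.085 mean [0.5452 0.1298]
rim 393 [ 401.2 -229.7] [ 89.7 221.6] 77.2 medz 0.1598 max 0.168 mean [ 0.3853 -0.2294]
bottle 220 [384.  -50.6] [47.7 50.8] 0.7 medz 0.1265 max 0.192 mean [ 0.385  -0.0507]
small 286 [ 610.3 -288. ] [ 70.1 152.3] 98.4 medz 0.1298 max 0.139 mean [ 0.5998 -0.2888]
plane 1006 [580.2 -44.8] [ 61.9 190.4] 175.2 medz 0.0325 max 0.081 mean [ 0.5788 -0.0448]
```

View pics/t2.png

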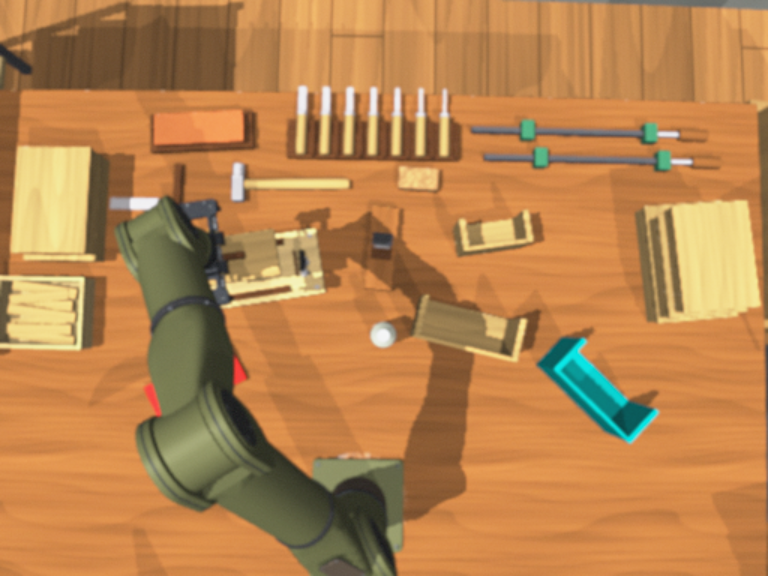

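{"fn": "carry_out", "kwargs": {"motion": [-1.5,-0.65,0,0,0,0,-3,-1.3,0,0,0,0,-3.4,-1.5,0,0,0,0,-3.4,-1.5,0,0,0,0,-3.4,-1.5,0,0,0,0,-3.4,-1.5,0,0,0,0,-3.4,-1.5,0,0,0,0,-3.4,-1.5,0,0,0,0]}}

```text
clock: 18.32
tool_pos: [0.4572, -0.0017, 0.332]
eef_rot: [0.643, 0.766, -0.001, -0.001]
contact_force: [-0.3, -1.3, -2.5]
opening: 0.147
```

{"fn": "carry_out", "kwargs": {"motion": [-3.4,-1.5,0,0,0,0,-3.4,-1.5,0,0,0,0,-3.4,-1.5,0,0,0,0,-3.4,-1.5,0,0,0,0,-3.4,-1.5,0,0,0,0,-2.4,-1.1,0,0,0,0,-1.37,-0.9,0,0,0,0,0,0,0,0,0,0]}}

```text
clock: 19.32
tool_pos: [0.4004, -0.2211, 0.3326]
eef_rot: [0.644, 0.765, -0.0, -0.001]
contact_force: [0.8, 1.0, -2.9]
opening: 0.153
```

{"fn": "carry_out", "kwargs": {"motion": [0,0,0,0,0,0.06,0,0,0,0,0,0.1,0,0,0,0,0,0.1,0,0,0,0,0,0.1,0,0,0,0,0,0.038,0,0,0,0,0,0,0,0,0,0,0,0]}}

```text
clock: 20.2
tool_pos: [0.4018, -0.2201, 0.3331]
eef_rot: [0.781, 0.625, 0.0, -0.0]
contact_force: [0.3, -0.8, -2.2]
opening: 0.149
```

```bash
cat > m.py <<'E'
from h import *
go(.4026,-.2263,.275,77.2); T,s=pose(); print(s["contact_force"],s["opening"])
print("expected front centre",np.round(T[:3,3]-.002*T[:3,0]-[0,0,.091],4))
import sys
zt=T[2,3]-.091+.015
for n in ["top","scene"]:
    p=shot(n); X=cloud(p); print(n)
    Q=box(X,.28,.52,-.37,-.09,zt-.006,zt+.006); print(" face",len(Q),*rect(Q)) if len(Q)>9 else 0
    Q=box(X,.3,.5,-.37,-.09,.154,.166); print(" rim",len(Q),*rect(Q)) if len(Q)>9 else 0
    save(p,f"pics/{sys.argv[1]}_{n}.png",1.5)
p=shot("wrist"); T,_=pose(); X=cloud(p); Y=(X-T[:3,3])@T[:3,:3]
with np.errstate(invalid='ignore'): Q=Y[(Y[...,2]>.06)&(Y[...,2]<.1)&(abs(Y[...,1])<.055)&(abs(Y[...,0])<.16)]
print("wrist face tool",*rect(Q),np.linalg.lstsq(np.c_[Q[:,:2],np.ones(len(Q))],Q[:,2],rcond=None)[0])
Q=box(X,.3,.5,-.37,-.09,.154,.166); print("wrist rim",len(Q),*rect(Q)) if len(Q)>9 else 0
save(p,f"pics/{sys.argv[1]}_w.png",1.2)
E
python3 m.py a
```

```text
shift cm [-0.59  0.21  5.81] rz 0.002 yaw now 77.3 level fix [-0. -0.  0.] tcp [ 0.4018 -0.2201  0.3331] q [ 0.37  0.43  0.04  2.02 -0.03  0.7   0.21] t 20.2
[ 0.28871129 -0.78704602 -2.24638651] 0.14894623137433896
expected front centre [ 0.4014 -0.222   0.2421]
top
 face 896 [ 414.4 -159.1] [89.7 94. ] 77.0
scene
 face 1036 [ 405.  -219.6] [ 99.9 220.5] 77.5
 rim 118 [ 416.3 -229.8] [ 71.9 219.8] 77.6
wrist face tool [19.2  1. ] [ 90.5 178.3] 179.8 [0.00071795 0.00012475 0.0748638 ]
```

{"fn": "carry_out", "kwargs": {"motion": [-0.35,0.1,0,0,0,0,-0.4,0.12,1,0,0,0,0,0,1,0,0,0,0,0,1,0,0,0,0,0,1,0,0,0,0,0,0,0,0,0,0,0,0,0,0,0]}}

```text
clock: 21.22
tool_pos: [0.4024, -0.2282, 0.2932]
eef_rot: [0.781, 0.624, 0.0, 0.0]
contact_force: [-0.0, -0.8, -3.2]
opening: 0.151
```

```bash
python3 m.py b
```

```text
shift cm [ 0.19 -0.03  1.82] rz 0.0 yaw now 77.2 level fix [ 0. -0. -0.] tcp [ 0.4024 -0.2282  0.2932] q [ 0.39  0.5   0.03  2.06 -0.03  0.59  0.23] t 21.23
[-0.04991032 -0.79665311 -3.24395242] 0.1514660084329189
expected front centre [ 0.402  -0.2302  0.2022]
top
 face 839 [ 415.  -167.5] [89.6 94.2] 76.9
 rim 23 [ 424.4 -122.5] [ 2.3 85.3] 166.8
scene
 face 974 [ 406.1 -227.9] [ 98.  219.6] 77.3
 rim 60 [ 433.3 -233.8] [ 35.7 218.8] 76.9
wrist face tool [19.2  0.8] [ 90.7 178. ] 0.1 [0.00067596 0.00017715 0.07488637]
```

View pics/b_scene.png

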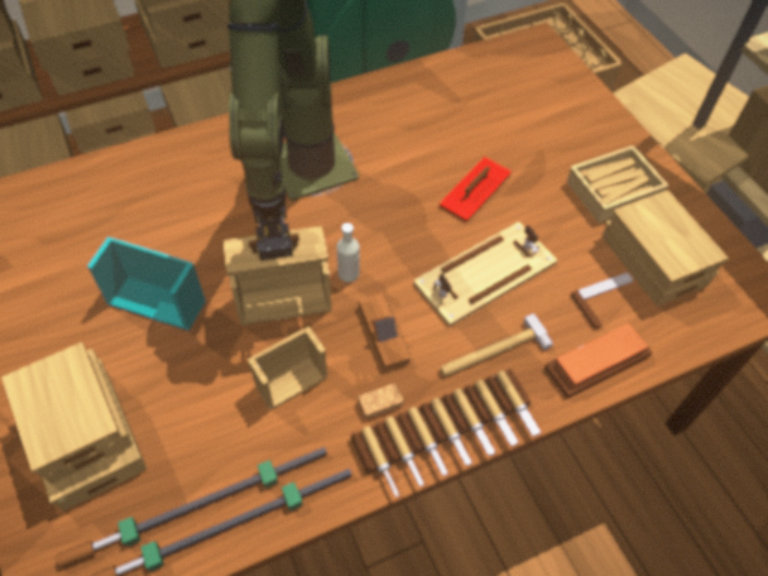

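Front and rim agree within about 1 mm in both fixed views. The picture shows the front held over the pale drawer at (275,265) and both clamps open. I'll descend the last 3 cm gently.

{"fn": "carry_out", "kwargs": {"motion": [0.05,-0.05,0.6,0,0,0,0,0,0.6,0,0,0,0,0,0.6,0,0,0,0,0,0.6,0,0,0,0,0,0.4,0,0,0,0,0,0.3,0,0,0,0,0,0,0,0,0,0,0,0,0,0,0]}}

```text
clock: 22.38
tool_pos: [0.402, -0.2277, 0.2623]
eef_rot: [0.781, 0.624, 0.0, 0.0]
contact_force: [-0.4, 0.1, -3.0]
opening: 0.152
```

{"fn": "carry_out", "kwargs": {"motion": [0,0,0,0,0,0,0,0,0,0,0,0,0,0,0,0,0,0,0,0,0,0,0,0]}}

```text
clock: 22.88
tool_pos: [0.4019, -0.2276, 0.2622]
eef_rot: [0.781, 0.624, 0.0, -0.0]
contact_force: [-0.1, -0.5, -3.6]
opening: 0.147
```

```bash
python3 m.py c; python3 - <<'E'
from h import *
for n in ["top","scene"]:
    p=shot(n);X=cloud(p)
    for z0,z1 in ((.175,.2),):
        Q=box(X,.3,.5,-.34,-.12,z0,z1); print(n,"face z",len(Q),np.round(np.percentile(Q[:,2],[10,50,90]),4))
    for b in ((.4,.6,.345,.44,.068,.09),(.5,.65,.08,.17,.068,.09)):
        Q=box(X,*b); print(" clamp",len(Q),*rect(Q))
    if n=="scene":
        c=cv2.resize(p["frame"][120:290,120:390,::-1],None,fx=2.9,fy=2.9,interpolation=3); cv2.imwrite("pics/fin.png",c)
    report(X)
E
```

```text
shift cm [ 0.15  0.04 -1.28] rz 0.0 yaw now 77.2 level fix [ 0. -0. -0.] tcp [ 0.4019 -0.2276  0.2622] q [ 0.4   0.55  0.03  2.09 -0.03  0.5   0.23] t 22.88
[-0.08796599 -0.47069634 -3.62448873] 0.14736733051032486
expected front centre [ 0.4014 -0.2296  0.1712]
top
 face 782 [ 414.7 -166.1] [89.5 93.3] 77.6
scene
 face 928 [ 403.4 -226.6] [ 99.2 220.4] 76.7
 rim 27 [ 443.8 -236.4] [ 13.4 219. ] 77.2
wrist face tool [19.1  0.9] [ 90.6 178.1] 180.0 [0.00070229 0.00015796 0.07483984]
top face z 796 [0.1836 0.1869 0.1901]
 clamp 66 [498.6 395.3] [15.1 43.8] 3.2
 clamp 55 [545.1 129.5] [11.4 45.9] 2.3
board 3477 [518. 264.] [189.6 351. ] 93.9 medz 0.018 max 0.024 mean [0.5212 0.2611]
face 151 [521.7 262.6] [125.4 233.7] 99.9 medz 0.0304 max 0.036 mean [0.5193 0.2618]
cl 66 [498.6 395.3] [15.1 43.8] 3.2 medz 0.0765 max 0.086 mean [0.4986 0.3949]
cr 55 [545.1 129.5] [11.4 45.9] 2.3 medz 0.0767 max 0.088 mean [0.5449 0.1299]
bottle 219 [383.9 -50.7] [47.9 51. ] 1.0 medz 0.1277 max 0.189 mean [ 0.3851 -0.0506]
small 280 [ 609.9 -288. ] [ 69.8 151.4] 98.2 medz 0.1298 max 0.139 mean [ 0.5999 -
[... 201 characters left out ...]
 [13.9 44.2] 4.0
board 2245 [526.2 261.1] [243.8 394.7] 89.4 medz 0.0186 max 0.024 mean [0.5334 0.2558]
face 169 [527.9 259.4] [132.6 241.8] 101.4 medz 0.0311 max 0.038 mean [0.5281 0.2569]
cl 46 [503.1 396.5] [17.1 45.5] 6.5 medz 0.0764 max 0.085 mean [0.5042 0.3956]
cr 48 [549.7 130.7] [13.9 44.2] 4.0 medz 0.0783 max 0.085 mean [0.5515 0.1308]
rim 37 [ 444.6 -236.2] [ 15.7 219.2] 77.5 medz 0.1598 max 0.17 mean [ 0.445  -0.2374]
bottle 237 [398.9 -52.8] [43.4 51.4] 72.8 medz 0.1314 max 0.192 mean [ 0.3983 -0.0533]
small 311 [ 613.4 -286.1] [ 75.6 152.7] 100.1 medz 0.1301 max 0.139 mean [ 0.6027 -0.2907]
plane 880 [583.2 -43.6] [ 63.7 197.1] 175.4 medz 0.0338 max 0.081 mean [ 0.592  -0.0465]
```

View pics/fin.png

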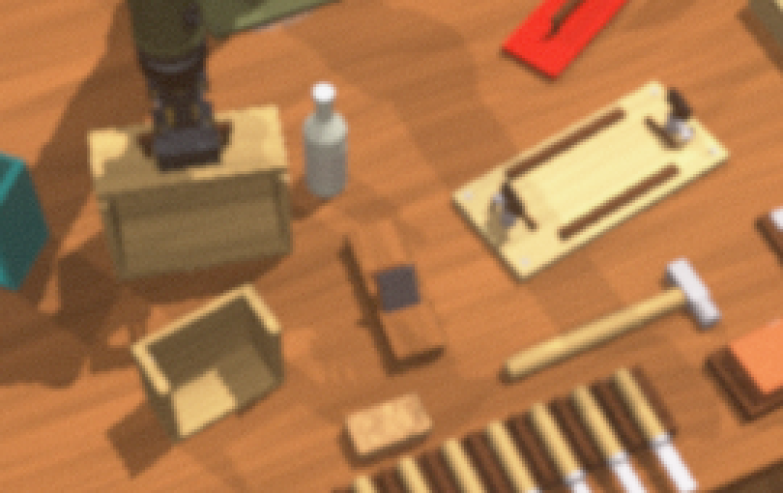

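```bash
python3 - <<'E'
from h import *
s=pose()[1]; print(s["clock"],np.abs(s["qd"]).max(),s["opening"])
print(workorder.finish_job())
E
```

```text
23.125 0.001732189841779289 0.1519808952562904
the job is handed in; nothing more can be done
None
```

I undid both clamps anticlockwise to their stops and lifted the front out by its pull. I carried it over the bench to the large pale drawer, and the arm is holding it steady over the rim. The job was handed in at 23 s of the 62 s allowed.

Last checks before handing in:
- **Height:** the underside is about 12 mm over the rim, with two cameras and the arm's own pose agreeing within about 1 mm.
- **Centring:** within about 2 mm of the rim outline in both fixed cameras.
- **Square and level:** the angle matches the rim within about 0.5° and the tilt is under 0.001 rad.
- **Grip and motion:** the fingers stand at about 13 mm on the 14 mm bar, commanded to 40 N. The arm was still, with a steady wrist force of about 3 N.
- **Clamps:** both measured about 1.42–1.45 rad from the top camera. The scene camera, which is coarser on parts this small, read a few degrees higher.
- **Other things:** the bottle, the hand plane and the small drawer had not moved. In the last picture the hammer and sanding block looked in place, but I did not measure them or check the try square.
- **Disagreement:** the wrist and top cameras differed by about 2 mm throughout. I used values in between, and aligned front to rim within each fixed camera.

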